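# Hold the inspection loupe in focus over a mounted specimen

### The job

Draw the red pin straight up out of the fork that locks the loupe's tail and park it in the yellow open notch at the fork's side, fully down and upright, and let go of it. Then slide the loupe out of the fork by its blue handle and hold it level over the green specimen puck, centred on it, with the lens at the height of the orange collar on the gauge post. Finish while still holding it there, still and carried by the gripper alone; do not touch the specimen stage, its post or collar with the loupe, do not shift the collar, and leave the bottles where they stand.

Things in the scene. Friction and masses are not known exactly. Their poses are not given: they have to be found in the camera images.
- dock: Fixed white base plate, 240 x 104 x 10 mm. Origin on the bench; x runs from the aluminium fork (x = -75 mm, top 60 mm above the bench) to the grey rest block (x +78 to +108, y -30 to +30 mm, 39 mm high) under the lens ring's outer half, the way the loupe slides out; z up. Only the base plate lies between them. Fork: 40 mm (x) by 50 (y); gap 12 mm high, 36 wide, its floor 40 mm above the bench, roof 8 mm thick.
- bore (a point): Mouth of the vertical bore in the fork's top face, 60 mm above the bench; 10 mm across for the 8 mm pin. It runs through the roof and the loupe's tail and 26 mm into the block below. Axes as the dock's.
- notch (a point): Where the parked pin's axis stands, at the top face of the yellow block (60 mm above the bench, flush with the fork). A vertical slot 13 mm wide (dock x), 50 mm deep, open upwards and to dock +y; 50 mm from the bore along dock +y, 6.5 mm from the slot's inner end, 14 mm from its open side. The pin hangs by its head, foot 40 mm below this point. Axes as the dock's.
- pin: Loose steel pin, shank 8 mm in diameter and 40 mm long with a chamfered foot; above it a red cylindrical head 20 mm in diameter and 40 mm tall, whose underside rests on the fork's top. Origin at the middle of the foot's end, z up along the pin. At the start it stands in the bore, its foot 40 mm below the fork's top. About 45 g.
- pin_head (a point): Grip point on the axis of the pin's red head: 24 mm above the head's underside, 16 mm below its top, 64 mm above the foot.
- loupe: Loose, 0.14 kg. Origin: lens centre; z the lens axis; handle along -x. Ring 68 mm across, 8 thick; blue handle x -48 to -120, 16 wide, z -10 to +14 mm; flat steel tail 26 wide, 6 thick, to x -164, 12 mm hole at -147 for the pin. It starts level, axes as the dock's, lens 43 mm above the bench, tail on the gap's floor with 6 mm free above: slide it 40 mm or more along dock +x before lifting.
- loupe_grip (a point): Centre of the loupe's blue handle, half-way up (82 mm behind the lens centre along loupe -x and 2 mm above its plane), close to the loupe's balance point; 45 mm above the bench at the start. Axes as the loupe's.
- stage: Fixed specimen stage: white plate 150 x 130 x 12 mm. Origin on the bench directly under the specimen, z up; the plate spans x -63 to +87 mm and y -57 to +73 mm. A steel gauge post 10 mm in diameter stands at stage x = +55, y = +45 mm and reaches 190 mm above the bench.
- specimen (a point): Centre of the top face of the fixed green specimen puck (32 mm in diameter, copper-coloured square in its middle), 30 mm above the bench. The lens centre belongs straight above it.
- focus_mark (a point): Centre of the orange collar (24 mm across, 8 mm tall) on the gauge post; its height, which is different each time (105 to 155 mm above the bench), is the height at which the middle of the lens must be held. The collar slides on the post if pushed with more than about 2.5 N.
- vial_amber: Amber vial, 22 mm across, 50 mm tall, black cap; origin at its underside. Leave alone.
- vial_clear: Greenish vial, 24 mm across, 45 mm tall, white cap; origin at its underside. Leave alone.
- jar: Amber jar, 48 mm across, 85 mm tall, red cap; origin at its underside. Leave alone.
There are look-alikes about, which are no part of the job. Of the things like the stage, leave any that is purple; of the rest the larger one is meant.

How it is judged:
On the way, in this order (a step that is already met when the one before it is completed fails the run):
1. the pin stands fully down and upright in the side notch, let go, with the loupe still in the dock (horizontal distance between pin and notch below 0.01 m and z of pin in the frame of notch below -0.036 m and angle between pin's own z axis and vertical below 0.2 rad and contact force between the fingers and pin below 0.1 N and distance of loupe from where it was at the start of the episode below 0.03 m), for 0.2 s.
2. the loupe is out of the fork and lifted clear of the dock (height (world z) of loupe above 0.07 m and contact force between loupe and dock below 0.1 N and contact force between the fingers and loupe above 1 N), for 0.1 s.
At the end, for the whole second after the job is handed in: The gripper alone holds the loupe still: lens centre within 10 mm of the specimen's axis, within 6 mm of the collar's height, level within 0.10 rad, off stage and dock; the pin stands in the notch within 10 mm of its place, down to 4 mm, upright within 0.2 rad (horizontal distance between loupe and specimen below 0.01 m and z of loupe in the frame of focus_mark between -0.006 and 0.006 m and angle between loupe's own z axis and vertical below 0.1 rad and linear speed of loupe below 0.02 m/s and contact force between the fingers and loupe above 1 N and contact force between loupe and stage below 0.1 N and contact force between loupe and dock below 0.1 N and horizontal distance between pin and notch below 0.01 m and z of pin in the frame of notch below -0.036 m and angle between pin's own z axis and vertical below 0.2 rad); the arm keeps its last pose, push and grip.
It fails at once if the loupe touches the specimen stage, post or collar (contact force between loupe and stage above 0.5 N).
It fails at once if the orange collar is shifted by more than 4 mm (distance of focus_mark from where it was at the start of the episode above 0.004 m).
It fails at once if a bottle is moved by more than 20 mm or knocked over (distance of any of vial_amber, vial_clear, jar from where it was at the start of the episode above 0.02 m or angle between any of vial_amber, vial_clear, jar's own z axis and vertical above 0.5 rad).
It also fails if it takes over 67 s, if anything falls off the work surface, if the arm or the gripper's body presses on something with over 40 N, if the wrist force passes 120 N, or if a joint passes its speed limit or range.

### The arm

A 6-joint arm with a two-finger parallel gripper is mounted at the origin on the work surface. World frame = base frame: x ahead of the robot, y to its left, z up, the work surface at z = 0. Lengths are in m, angles in rad, forces in N, time in s.
With the tool pointing down it reaches from about 0.35 to 0.975 m from the base axis. Payload 4.9 kg.
Tool frame: the origin (TCP) lies at the very end of the fingers, on their centre line; the grasp point (between the pads) lies 19 mm behind it; z points along the fingers, y is the line along which they close (so a half turn about z gives the same grasp; the last joint's range is limited). The gripper opens to 85 mm and grips with 20 to 120 N. Pads are 22 mm wide; open, the fingers measure 114 mm over their backs; the gripper's body (76 mm by 85 mm) begins 54 mm behind the grasp point. The pads swing forward as they close: fully open they stand 13 mm farther back than shut.
Start: joints at [-1.36, 0.053, 1.613, -0, 1.476, -0.119], TCP at [0.202, -0.591, 0.231] pointing down, gripper open.
Joint ranges: [-3.01, 3.01], [-1.01, 2.22], [0.06, 2.58], [-1.02, 4.17], [0.09, 2.62], [-3.14, 3.14]. Speed limits (rad/s): [2.57, 2.57, 3.14, 3.14, 3.14, 3.14].

### API

Orientations are given as a rotation vector (axis times angle).
In Python, from station import ctrl gives the robot as it stands. The module is installed in compiled form; this text tells all that it offers.
- The arm moves only by the tool jog_arm, never from a script. Its argument "steps" is a list of rows, each an object with "delta_rot": the turn, a rotation vector about the tool's x, y, z in degrees, a list of three; "linear": the shift along the tool's x, y, z in m, a list of three; "grip": the finger opening in m, from 0 to 0.0854. In form: [{"delta_rot": [rx, ry, rz], "linear": [x, y, z], "grip": grip}, ...]. A call has 1 to 10 rows; each row shifts and turns the commanded pose from where the row before left it, along the tool's axes as they then stand; what a row does not reach is not made up. A row lasts 1/10 s, in which the tool goes at most 50 mm and 8.59 degrees, less where a joint would pass 70% of its speed; a pose out of reach is approached as far as the arm can. A call with a gripper value outside its range is refused whole. The fingers move at their own pace and stop on an object; "newtons" is the grip in N (left out, the last holds). Time passes only in rows, so rows that do not move let the fingers close. It gives the time, the measured TCP pose, the force, the opening and the grip force at its end, in the units of the state.
- ctrl.get_obs(): the state, without advancing time (a new reading comes with each control period).
- ctrl.get_image(name): name is "side" or "top" or "wrist"; returns (picture, depth): 420x560x3 uint8, red, green, blue; 420x560 float32, m along the optical axis (not along the pixel's ray), 0 where there is no reading.
- ctrl.camera_info(name): a dict with "camera_matrix" (3x3 intrinsics, pixels), "distortion" ([k1, k2, p1, p2, k3] as OpenCV has them; the pictures are not rectified), "R" (3x3) and "t" (3): a world point X has camera coordinates R X + t; the wrist camera has in their place "T_tool_cam" (4x4, takes a point from camera to tool coordinates, whose origin is the TCP and whose axes are the flange's). Camera axes: x right, y down, z forward; pixel columns grow to the right and rows downward; lengths in m; the calibration is good to about 2 mm. A picture is of the moment at which its call begins: read the wrist's pose just before it. camera_info takes no time and is no camera call.
- ctrl.finish_job(): hands the job in; it is judged then, once.
The state is a dict: "t": time; "q": joint angles; "dq": joint speeds; "effort": joint torques, N m; "tool_pos": TCP position; "tool_rot": TCP orientation; "contact_force": force on the tool from outside, world axes, zero at the start; "wrist_torque": the same for the moment, N m; "opening": finger opening in m; "grip_force": force on a finger pad.
Only numpy, scipy, OpenCV 4.12 (cv2) and the standard library are available. Lean on these libraries where they do the work, as an engineer would, in place of code of your own. Each camera call takes 0.05 s, during which the arm holds its last target. There are 200 camera calls.

## Working session

There is one attempt and no reset: what is moved stays moved. The work goes in short steps, Python scripts to look and compute and a tool call to move; the robot and the scene stay as the last step left them, time stands still between calls to the robot, and variables do not carry over. Pictures are saved under pics/ and viewed, at most 10 in all, crops included, and the job is handed in when it is done.

Besides the shell and the picture viewer there is one more tool, called after "Call:" as name(argument=value, ...) on one line, values as JSON. jog_arm: Moves the arm, as the interface text tells. Its arguments: {"type":"object","properties":{"steps":{"type":"array"},"newtons":{"type":"number"}},"required":["steps"]}

```bash
mkdir -p pics; cat > h.py <<'E'
import numpy as np, cv2
from station import ctrl
def snap(n):
    im,d=ctrl.get_image(n); np.savez('pics/'+n+'.npz',im=im,d=d); return im,d
def load(n):
    z=np.load('pics/'+n+'.npz'); return z['im'],z['d']
def ray(n,uv,T=None):
    c=ctrl.camera_info(n)
    p=cv2.undistortPoints(np.array(uv,float).reshape(-1,1,2),np.array(c['camera_matrix']),np.array(c['distortion'])).reshape(-1,2)
    p=np.c_[p,np.ones(len(p))]
    if n=='wrist':
        M=T@np.array(c['T_tool_cam']); return M[:3,3],p@M[:3,:3].T
    R=np.array(c['R']);t=np.array(c['t']).ravel()
    return -R.T@t,p@R
def onplane(n,uv,z,T=None):
    o,d=ray(n,uv,T); return o+d*((z-o[2])/d[:,2])[:,None]
def bydepth(n,uv,D,T=None):
    o,d=ray(n,uv,T); uv=np.round(np.array(uv).reshape(-1,2)).astype(int)
    return o+d*D[uv[:,1],uv[:,0]][:,None]
def tool():
    s=ctrl.get_obs(); T=np.eye(4); T[:3,:3]=cv2.Rodrigues(np.array(s['tool_rot'],float))[0]; T[:3,3]=s['tool_pos']; return T,s
E
python3 - <<'E'
from h import *
for n in('top','side'):
    im,d=snap(n); cv2.imwrite(f'pics/{n}0.png',im[:,:,::-1])
    c=ctrl.camera_info(n);print(n,np.round(ray(n,[[280,210]]),3).tolist(),c['camera_matrix'][0][0])
T,s=tool();print(T.round(3),s['opening'],s['t'])
print(np.round(ctrl.camera_info('wrist')['T_tool_cam'],3))
E
```

```text
Traceback (most recent call last):
ValueError: setting an array element with a sequence. The requested array has an inhomogeneous shape after 1 dimensions. The detected shape was (2,) + inhomogeneous part.
```

View pics/top0.png

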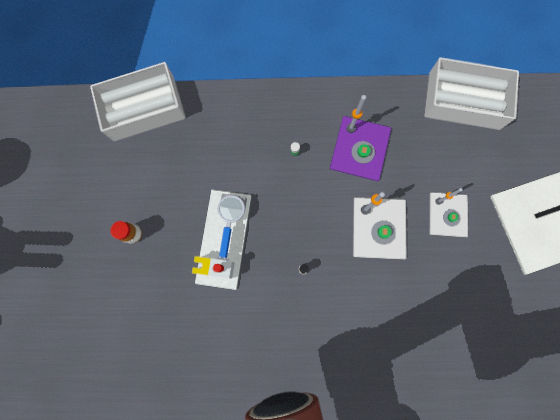

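The top view shows the dock at (222,240), with the pin head at (218,268), the yellow notch at (201,266), the handle at (225,243) and the ring at (231,208). There are three stage-like things: purple (361,148), large white (380,229) and small white (449,214). The large white one fits, because purple is excluded and it is the larger of the other two.

```bash
cat > m.py <<'E'
from h import *
im,d=load('top')
hsv=cv2.cvtColor(im,cv2.COLOR_RGB2HSV)
def blobs(lo,hi,mn=15):
    m=cv2.inRange(hsv,lo,hi); n,l,s,c=cv2.connectedComponentsWithStats(m)
    return [(c[i].round(1),s[i,4],l==i) for i in range(1,n) if s[i,4]>=mn]
for nm,lo,hi in(('red',(0,150,80),(6,255,255)),('yellow',(22,150,120),(32,255,255)),('orange',(8,180,150),(18,255,255)),('green',(50,120,60),(80,255,255)),('blue',(100,150,80),(115,255,255)),('white',(0,0,200),(179,40,255))):
    for c,a,m in blobs(lo,hi):
        v,u=np.nonzero(m); 
        if a>20000: continue
        P=bydepth('top',np.c_[u,v],d); P=P[(d[v,u]>0)]
        print(nm,c,a,'med',np.median(P,0).round(4),'zmax',P[:,2].max().round(3) if len(P) else '')
E
python3 - <<'E'
from h import *
im,d=snap('side'); cv2.imwrite('pics/side0.png',im[:,:,::-1])
T,s=tool();print(T.round(3),s['opening'],s['t'])
print(np.round(ctrl.camera_info('wrist')['T_tool_cam'],3))
for n in('top','side'):
  o,r=ray(n,[[280,210]]);print(n,o.round(3),r.round(3),ctrl.camera_info(n)['camera_matrix'][0][0])
im,_=load('top'); cv2.imwrite('pics/crop.png',cv2.resize(im[100:280,180:480,::-1],(800,480),interpolation=cv2.INTER_CUBIC))
E
python3 m.py
```

```text
[[ 0.946  0.324 -0.     0.202]
 [ 0.324 -0.946  0.002 -0.591]
 [ 0.    -0.002 -1.     0.23 ]
 [ 0.     0.     0.     1.   ]] 0.08509494781782383 0.1
[[-0.001 -0.964 -0.268  0.067]
 [ 1.    -0.001 -0.     0.   ]
 [-0.    -0.268  0.964 -0.143]
 [ 0.     0.     0.     1.   ]]
top [0.452 0.032 0.962] [[ 0.18   0.019 -0.984]] 383.6285184038032
side [0.437 0.937 0.944] [[ 0.128 -0.734 -0.667]] 503.381285411488
red [120.2 229.8] 285 med [0.5725 0.4248 0.0837] zmax 0.088
red [217.9 267.6] 66 med [0.4809 0.1898 0.0984] zmax 0.102
yellow [201.7 265.4] 208 med [0.4871 0.2342 0.0588] zmax 0.063
orange [356.6 114.9] 36 med [ 0.834  -0.1362  0.1073] zmax 0.109
orange [447.9 194.9] 15 med [ 0.6428 -0.3459  0.0768] zmax 0.08
green [363.5 150.8] 102 med [ 0.7711 -0.163   0.028 ] zmax 0.033
green [452.2 216.9] 56 med [ 0.5988 -0.3748  0.0196] zmax 0.023
green [384.  231.5] 99 med [ 0.5644 -0.2012  0.028 ] zmax 0.034
blue [224.9 241.9] 210 med [0.5433 0.1818 0.0554] zmax 0.06
white [470.5  92.5] 1685 med [ 0.922  -0.4488  0.0383] zmax 0.072
white [494.   68.2] 86 med [ 0.9753 -0.5123  0.068 ] zmax 0.072
white [165.4  67.2] 19 med [0.9985 0.3395 0.0682] zmax 0.07
white [137.5  70.6] 18 med [0.9899 0.4134 0.0689] zmax 0.071
white [134.3  87. ] 384 med [0.9595 0.4311 0.0412] zmax 0.046
white [140.4 102. ] 945 med [0.9188 0.4143 0.0369] zmax 0.047
white [145.5 115.1] 173 med [0.8743 0.391  0.0659] zmax 0.074
white [294.7 146.4] 55 med [0.7827 0.0101 0.0434] zmax 0.046
white [532.5 221.4] 4479 med [ 0.5874 -0.5805  0.0104] zmax 0.016
white [216.4 223.2] 1258 med [0.5953 0.2147 0.0091] zmax 0.049
white [448.3 215.1] 1112 med [ 0.6083 -0.3691  0.007 ] zmax 0.013
white [378.8 229.2] 2271 med [ 0.5762 -0.1917  0.0104] zmax 0.016
white [244.5 221.8] 18 med [0.5987 0.1397 0.0076] zmax 0.011
white [216.8 277.5] 611 med [0.4571 0.2054 0.0097] zmax 0.099
white [199.6 264.8] 15 med [0.4917 0.2515 0.0079] zmax 0.027
```

View pics/crop.png

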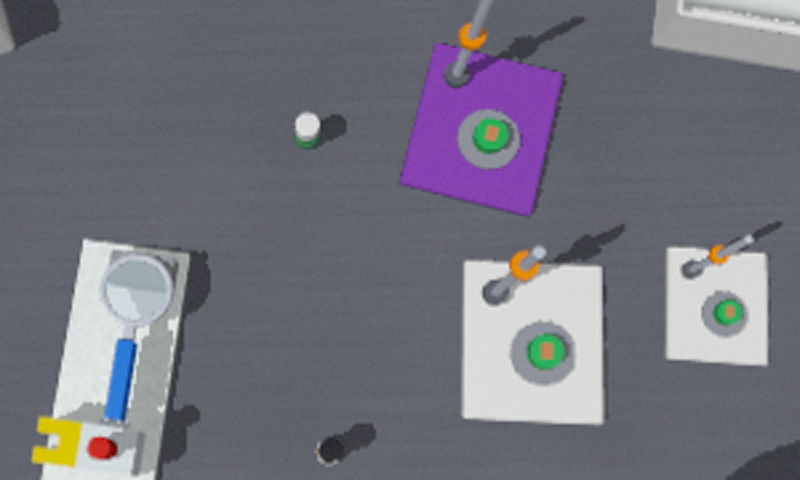

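View pics/side0.png

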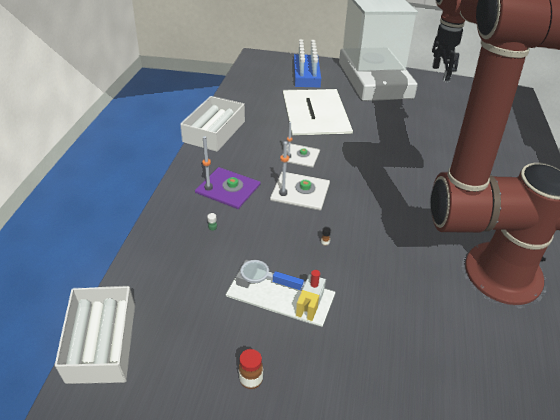

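The crop confirms it: the large white stage is at crop (533,340) with its collar at (524,265), the purple one is at (482,130), and the smaller white one is at (717,306). I'll fly over the stage for a closer look.

Call:
jog_arm(steps=[{"linear":[0.04,-0.024,-0.007],"delta_rot":[0,0,0],"grip":0.085},{"linear":[0.04,-0.024,-0.007],"delta_rot":[0,0,0],"grip":0.085},{"linear":[0.04,-0.024,-0.007],"delta_rot":[0,0,0],"grip":0.085},{"linear":[0.04,-0.024,-0.007],"delta_rot":[0,0,0],"grip":0.085},{"linear":[0.04,-0.024,-0.007],"delta_rot":[0,0,0],"grip":0.085},{"linear":[0.04,-0.024,-0.007],"delta_rot":[0,0,0],"grip":0.085},{"linear":[0.04,-0.024,-0.007],"delta_rot":[0,0,0],"grip":0.085},{"linear":[0.04,-0.024,-0.007],"delta_rot":[0,0,0],"grip":0.085},{"linear":[0.04,-0.024,-0.007],"delta_rot":[0,0,0],"grip":0.085},{"linear":[0.04,-0.024,-0.007],"delta_rot":[0,0,0],"grip":0.085}])

```text
t: 1.1
tool_pos: [0.5038, -0.2328, 0.3011]
tool_rot: [-3.099, -0.516, 0.001]
contact_force: [0.5, -0.6, 0.9]
opening: 0.0851
grip_force: 0.0
```

Call:
jog_arm(steps=[{"linear":[0,0,0],"delta_rot":[0,0,6.5],"grip":0.085},{"linear":[0,0,0],"delta_rot":[0,0,6.5],"grip":0.085},{"linear":[0,0,0],"delta_rot":[0,0,6.5],"grip":0.085},{"linear":[0,0,0],"delta_rot":[0,0,6.5],"grip":0.085},{"linear":[0,0,0],"delta_rot":[0,0,0],"grip":0.085},{"linear":[0,0,0],"delta_rot":[0,0,0],"grip":0.085}])

```text
t: 1.7
tool_pos: [0.5029, -0.2346, 0.3009]
tool_rot: [-3.135, 0.191, 0.001]
contact_force: [-0.0, -0.4, 0.1]
opening: 0.0851
grip_force: 0.0
```

```bash
python3 - <<'E'
from h import *
T,s=tool(); im,d=snap('wrist'); np.save('pics/Tstage.npy',T); np.savez('pics/ws.npz',im=im,d=d)
cv2.imwrite('pics/ws.png',im[:,:,::-1]); print(T.round(3),s['q'],s['t'])
hsv=cv2.cvtColor(im,cv2.COLOR_RGB2HSV)
for nm,lo,hi in(('orange',(8,150,120),(20,255,255)),('green',(50,120,60),(80,255,255)),('white',(0,0,190),(179,40,255))):
    m=cv2.inRange(hsv,lo,hi); n,l,st,c=cv2.connectedComponentsWithStats(m)
    for i in range(1,n):
        if st[i,4]<60: continue
        v,u=np.nonzero(l==i); P=bydepth('wrist',np.c_[u,v],d,T)
        print(nm,c[i].round(1),st[i].tolist(),np.median(P,0).round(4),np.percentile(P[:,2],[2,98]).round(3))
E
```

```text
[[ 0.993 -0.121 -0.001  0.503]
 [-0.121 -0.993  0.    -0.235]
 [-0.001 -0.    -1.     0.301]
 [ 0.     0.     0.     1.   ]] [-5.70558195e-01 -1.45974555e-01  1.69024212e+00  6.28141231e-07
  1.59806912e+00  1.12192774e+00] 1.7
orange [377.4  29.5] [371, 19, 17, 19, 160] [ 0.6397 -0.3475  0.0786] [0.076 0.08 ]
orange [178.1  65.1] [161, 49, 30, 30, 441] [ 0.6195 -0.167   0.1412] [0.136 0.143]
green [391.1  76.4] [382, 66, 20, 21, 250] [ 0.5993 -0.3756  0.0216] [0.015 0.023]
green [247.1 124.2] [234, 111, 27, 27, 436] [ 0.5654 -0.2058  0.0299] [0.028 0.032]
white [379.7  72.9] [345, 23, 80, 94, 4919] [ 0.6027 -0.363   0.0086] [0.007 0.011]
white [554.1  42.1] [547, 30, 13, 25, 221] [ 0.6225 -0.5863  0.012 ] [0.01  0.014]
white [154.2  53.7] [148, 47, 13, 14, 138] [ 0.6228 -0.1632  0.19  ] [0.189 0.192]
white [244.1 117.1] [184, 46, 113, 133, 9661] [ 0.5769 -0.2047  0.012 ] [0.01  0.014]
white [210.3  57.8] [187, 49, 54, 21, 602] [ 0.6463 -0.171   0.012 ] [0.01  0.014]
white [544.8 148.9] [520, 111, 40, 69, 1352] [ 0.4909 -0.5798  0.012 ] [0.01  0.014]
white [  2.8 246.6] [0, 233, 8, 24, 133] [0.4469 0.1633 0.0098] [0.006 0.011]
```

View pics/ws.png

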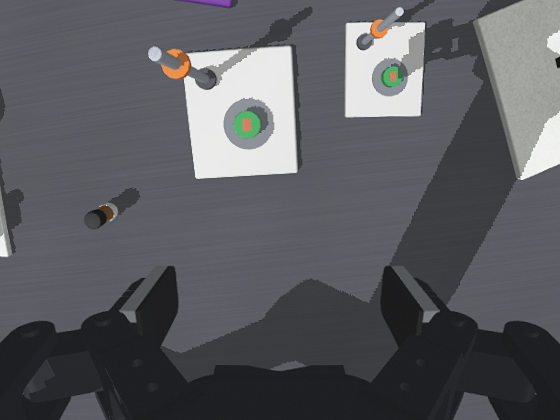

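The wrist view shows the large white stage with its puck at (247,124) and collar at (176,65), and the small stage at (385,70). Next I'll view the dock.

Call:
jog_arm(steps=[{"linear":[-0.0124,-0.0413,0.005],"delta_rot":[0,0,0],"grip":0.085},{"linear":[-0.0124,-0.0413,0.005],"delta_rot":[0,0,0],"grip":0.085},{"linear":[-0.0124,-0.0413,0.005],"delta_rot":[0,0,0],"grip":0.085},{"linear":[-0.0124,-0.0413,0.005],"delta_rot":[0,0,0],"grip":0.085},{"linear":[-0.0124,-0.0413,0.005],"delta_rot":[0,0,0],"grip":0.085},{"linear":[-0.0124,-0.0413,0.005],"delta_rot":[0,0,0],"grip":0.085},{"linear":[-0.0124,-0.0413,0.005],"delta_rot":[0,0,0],"grip":0.085},{"linear":[-0.0124,-0.0413,0.005],"delta_rot":[0,0,0],"grip":0.085},{"linear":[-0.0124,-0.0413,0.005],"delta_rot":[0,0,0],"grip":0.085},{"linear":[-0.0124,-0.0413,0.005],"delta_rot":[0,0,0],"grip":0.085}])

```text
t: 2.75
tool_pos: [0.4306, 0.1921, 0.2513]
tool_rot: [-3.135, 0.192, -0.001]
contact_force: [1.2, -0.5, 0.9]
opening: 0.0846
grip_force: 0.0
```

Call:
jog_arm(steps=[{"linear":[0,0,0],"delta_rot":[0,0,0],"grip":0.085},{"linear":[0,0,0],"delta_rot":[0,0,0],"grip":0.085},{"linear":[0,0,0],"delta_rot":[0,0,0],"grip":0.085}])

```text
t: 3.05
tool_pos: [0.4314, 0.1898, 0.2515]
tool_rot: [3.135, -0.195, 0.001]
contact_force: [-0.4, -0.2, 0.4]
opening: 0.0851
grip_force: 0.0
```

```bash
python3 - <<'E'
from h import *
T,s=tool(); im,d=snap('wrist'); np.save('pics/Tdock.npy',T); np.savez('pics/wd.npz',im=im,d=d)
cv2.imwrite('pics/wd.png',im[:,:,::-1]); print(T.round(4),s['q'].round(2) if hasattr(s['q'],'round') else s['q'],s['t'])
hsv=cv2.cvtColor(im,cv2.COLOR_RGB2HSV)
def an(nm,lo,hi,zs,mn=150):
    m=cv2.inRange(hsv,lo,hi); n,l,st,c=cv2.connectedComponentsWithStats(m)
    for i in range(1,n):
        if st[i,4]<mn: continue
        v,u=np.nonzero(l==i); P=bydepth('wrist',np.c_[u,v],d,T)
        k=abs(P[:,2]-zs)<.003
        print(nm,c[i].round(1),st[i].tolist(),np.percentile(P[:,2],[5,50,95]).round(4),'at z',k.sum())
        if k.sum()>30:
            uv=np.c_[u,v][k].astype(np.float32); r=cv2.minAreaRect(onplane('wrist',uv,zs,T)[:,:2].astype(np.float32)*1000)
            print('   rect mm',np.round(r[0],1),np.round(r[1],1),round(r[2],1),'mean',np.mean(onplane('wrist',uv,zs,T),0).round(4))
an('red',(0,150,60),(6,255,255),.1)
an('redh',(172,150,60),(179,255,255),.1)
an('yellow',(20,150,100),(33,255,255),.06)
an('blue',(98,150,60),(118,255,255),.057)
# collar
z=np.load('pics/ws.npz'); T2=np.load('pics/Tstage.npy'); h2=cv2.cvtColor(z['im'],cv2.COLOR_RGB2HSV)
m=cv2.inRange(h2,(8,150,120),(20,255,255)); m[:,300:]=0; v,u=np.nonzero(m)
P=bydepth('wrist',np.c_[u,v],z['d'],T2); print(np.histogram(P[:,2],bins=np.arange(.125,.15,.001)))
m=cv2.inRange(h2,(50,120,60),(80,255,255)); m[:,300:]=0; v,u=np.nonzero(m)
P=onplane('wrist',np.c_[u,v],.03,T2); print('puck',cv2.minEnclosingCircle(P[:,:2].astype(np.float32)*1000))
it,dt=load('top'); h3=cv2.cvtColor(it,cv2.COLOR_RGB2HSV); m=cv2.inRange(h3,(8,120,100),(24,255,255))[185:212,366:390]; v,u=np.nonzero(m); 
P=bydepth('top',np.c_[u+366,v+185],dt); print('topcollar',len(u),np.median(P,0).round(4),np.percentile(P[:,2],[5,50,95]))
E
```

```text
[[ 9.923e-01 -1.240e-01  4.000e-04  4.314e-01]
 [-1.240e-01 -9.923e-01 -4.000e-04  1.898e-01]
 [ 4.000e-04  3.000e-04 -1.000e+00  2.515e-01]
 [ 0.000e+00  0.000e+00  0.000e+00  1.000e+00]] [ 0.26 -0.34  1.93 -0.    1.55  1.95] 3.05
red [10.8 73.3] [0, 48, 26, 49, 1026] [0.0715 0.0838 0.086 ] at z 0
red [267.4 137.6] [256, 126, 23, 24, 417] [0.0988 0.1001 0.1011] at z 411
   rect mm [482.3 192.5] [18.1 18.8] 37.5 mean [0.4824 0.1927 0.1   ]
yellow [223.3 133.9] [201, 113, 41, 43, 1357] [0.0586 0.06   0.0613] at z 1331
   rect mm [489.1 237.2] [37.8 38.3] 81.0 mean [0.4891 0.235  0.06  ]
blue [270.3  64.8] [262, 25, 18, 82, 1333] [0.0556 0.057  0.0583] at z 1324
   rect mm [543.9 183.2] [15.  70.6] 80.9 mean [0.5449 0.1831 0.057 ]
(array([  0,   0,   0,   0,   0,   0,   0,   0,   1,   2,   6,   5,   8,
         5,  24, 129, 171,  81,   5,   0,   0,   0,   0,   0]), array([0.125, 0.126, 0.127, 0.128, 0.129, 0.13 , 0.131, 0.132, 0.133,
       0.134, 0.135, 0.136, 0.137, 0.138, 0.139, 0.14 , 0.141, 0.142,
       0.143, 0.144, 0.145, 0.146, 0.147, 0.148, 0.149]))
puck ((565.4652099609375, -205.1315460205078), 15.546504020690918)
topcollar 65 [ 0.6209 -0.1599  0.1397] [0.02756334 0.13966497 0.14244103]
```

View pics/wd.png

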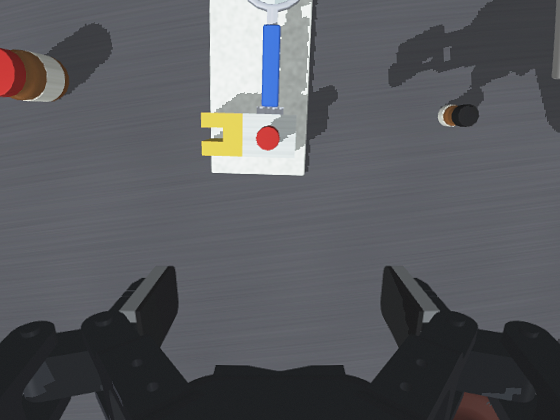

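The wrist view shows the pin head at (267,138), the yellow notch at (222,134) opening to the left, and the handle at (270,65). The heights 0.100, 0.060 and 0.057 and all the sizes match the description. The dock yaw is -9.1°. The collar top is at 0.1415, so its centre is at 0.1375.

Call:
jog_arm(steps=[{"linear":[0,0,0],"delta_rot":[0,0,2],"grip":0.07},{"linear":[0.0099,-0.0021,0.024],"delta_rot":[0,0,0],"grip":0.07},{"linear":[0.0099,-0.0021,0.024],"delta_rot":[0,0,0],"grip":0.07},{"linear":[0.0099,-0.0021,0.024],"delta_rot":[0,0,0],"grip":0.07},{"linear":[0.0099,-0.0021,0.024],"delta_rot":[0,0,0],"grip":0.07},{"linear":[0.0099,-0.0021,0.024],"delta_rot":[0,0,0],"grip":0.07},{"linear":[0,0,0],"delta_rot":[0,0,0],"grip":0.07},{"linear":[0,0,0],"delta_rot":[0,0,0],"grip":0.07},{"linear":[0,0,0],"delta_rot":[0,0,0],"grip":0.07}])

```text
t: 4.0
tool_pos: [0.4826, 0.1927, 0.133]
tool_rot: [-3.131, 0.251, -0.004]
contact_force: [-0.5, -0.6, 0.2]
opening: 0.0699
grip_force: 0.0
```

```bash
python3 - <<'E'
from h import *
T,s=tool(); print(T.round(4),s['q'].round(2))
print('pin in tool',(np.linalg.inv(T)@[.4823,.1925,.084,1]).round(4))
E
```

```text
[[ 9.873e-01 -1.591e-01  2.400e-03  4.826e-01]
 [-1.591e-01 -9.873e-01  6.000e-04  1.927e-01]
 [ 2.300e-03 -1.000e-03 -1.000e+00  1.330e-01]
 [ 0.000e+00  0.000e+00  0.000e+00  1.000e+00]] [ 0.24 -0.12  1.95  0.    1.31  1.97]
pin in tool [-4.0e-04  3.0e-04  4.9e-02  1.0e+00]
```

Call:
jog_arm(steps=[{"linear":[0,0,0.017],"delta_rot":[0,0,0],"grip":0.07},{"linear":[0,0,0.02],"delta_rot":[0,0,0],"grip":0.07},{"linear":[0,0,0.02],"delta_rot":[0,0,0],"grip":0.07},{"linear":[0,0,0.01],"delta_rot":[0,0,0],"grip":0.07},{"linear":[0,0,0],"delta_rot":[0,0,0],"grip":0.07},{"linear":[0,0,0],"delta_rot":[0,0,0],"grip":0.07}])

```text
t: 4.6
tool_pos: [0.4825, 0.1932, 0.0656]
tool_rot: [-3.131, 0.249, -0.003]
contact_force: [0.6, 1.6, 0.5]
opening: 0.0698
grip_force: 0.0
```

Call:
jog_arm(steps=[{"linear":[0,0,0],"delta_rot":[0,0,0],"grip":0.01},{"linear":[0,0,0],"delta_rot":[0,0,0],"grip":0.01},{"linear":[0,0,0],"delta_rot":[0,0,0],"grip":0.01},{"linear":[0,0,0],"delta_rot":[0,0,0],"grip":0.01},{"linear":[0,0,0],"delta_rot":[0,0,0],"grip":0.01},{"linear":[0,0,0],"delta_rot":[0,0,0],"grip":0.01},{"linear":[0,0,0],"delta_rot":[0,0,0],"grip":0.01},{"linear":[0,0,0],"delta_rot":[0,0,0],"grip":0.01}], newtons=40)

```text
t: 5.4
tool_pos: [0.4821, 0.1931, 0.065]
tool_rot: [-3.131, 0.249, -0.001]
contact_force: [-1.0, -0.5, 5.0]
opening: 0.0191
grip_force: 39.0
```

Call:
jog_arm(steps=[{"linear":[0,0,-0.006],"delta_rot":[0,0,0],"grip":0.01},{"linear":[0,0,-0.006],"delta_rot":[0,0,0],"grip":0.01},{"linear":[0,0,-0.006],"delta_rot":[0,0,0],"grip":0.01},{"linear":[0,0,-0.006],"delta_rot":[0,0,0],"grip":0.01},{"linear":[0,0,-0.006],"delta_rot":[0,0,0],"grip":0.01},{"linear":[0,0,-0.006],"delta_rot":[0,0,0],"grip":0.01},{"linear":[0,0,-0.006],"delta_rot":[0,0,0],"grip":0.01},{"linear":[0,0,-0.006],"delta_rot":[0,0,0],"grip":0.01},{"linear":[0,0,-0.006],"delta_rot":[0,0,0],"grip":0.01},{"linear":[0,0,0],"delta_rot":[0,0,0],"grip":0.01}])

```text
t: 6.4
tool_pos: [0.4824, 0.1932, 0.1196]
tool_rot: [-3.131, 0.249, -0.003]
contact_force: [0.8, 0.3, 0.3]
opening: 0.0188
grip_force: 39.1
```

Call:
jog_arm(steps=[{"linear":[0,-0.01,0],"delta_rot":[0,0,0],"grip":0.01},{"linear":[0,-0.01,0],"delta_rot":[0,0,0],"grip":0.01},{"linear":[0,-0.01,0],"delta_rot":[0,0,0],"grip":0.01},{"linear":[0,-0.01,0],"delta_rot":[0,0,0],"grip":0.01},{"linear":[0,-0.01,0],"delta_rot":[0,0,0],"grip":0.01},{"linear":[0,0,0],"delta_rot":[0,0,0],"grip":0.01},{"linear":[0,0,0],"delta_rot":[0,0,0],"grip":0.01},{"linear":[0,0,0],"delta_rot":[0,0,0],"grip":0.01}])

```text
t: 7.2
tool_pos: [0.4895, 0.2422, 0.1182]
tool_rot: [3.131, -0.249, -0.0]
contact_force: [0.6, -0.3, -1.0]
opening: 0.019
grip_force: 39.1
```

```bash
python3 - <<'E'
from h import *
T,s=tool(); print(T.round(4))
print('notch in tool',(np.linalg.inv(T)@[.4902,.2419,.060,1]).round(4))
im,d=snap('wrist'); si,sd=snap('side')
im2=np.hstack([im[150:410,150:410],cv2.resize(si[230:330,260:360],(390,390),interpolation=cv2.INTER_CUBIC)[:260*1]]) if 0 else None
a=cv2.resize(im[150:420,140:420],(400,386)); b=cv2.resize(si[240:336,265:365],(400,386),interpolation=cv2.INTER_CUBIC)
cv2.imwrite('pics/p1.png',np.hstack([a,b])[:,:,::-1])
E
```

```text
[[ 9.874e-01 -1.583e-01 -3.000e-04  4.895e-01]
 [-1.583e-01 -9.874e-01 -3.000e-04  2.422e-01]
 [-2.000e-04  3.000e-04 -1.000e+00  1.182e-01]
 [ 0.000e+00  0.000e+00  0.000e+00  1.000e+00]]
notch in tool [8.00e-04 2.00e-04 5.82e-02 1.00e+00]
```

View pics/p1.png

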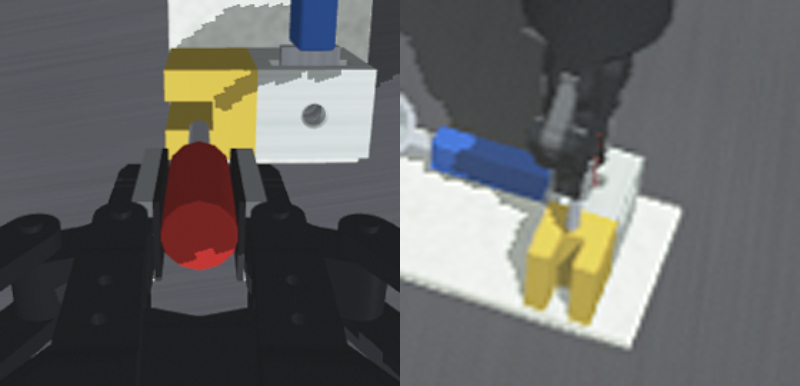

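The pin hangs upright with its shank at crop (198,132), over the slot. The bore at (313,115) is empty. Lowering now.

Call:
jog_arm(steps=[{"linear":[0.0006,0,0.006],"delta_rot":[0,0,0],"grip":0.01},{"linear":[0,0,0.006],"delta_rot":[0,0,0],"grip":0.01},{"linear":[0,0,0.006],"delta_rot":[0,0,0],"grip":0.01},{"linear":[0,0,0.006],"delta_rot":[0,0,0],"grip":0.01},{"linear":[0,0,0.006],"delta_rot":[0,0,0],"grip":0.01},{"linear":[0,0,0],"delta_rot":[0,0,0],"grip":0.01}])

```text
t: 7.9
tool_pos: [0.4893, 0.242, 0.0868]
tool_rot: [3.131, -0.249, -0.004]
contact_force: [0.5, 0.6, 0.2]
opening: 0.0192
grip_force: 39.1
```

Call:
jog_arm(steps=[{"linear":[0,0,0.006],"delta_rot":[0,0,0],"grip":0.01},{"linear":[0,0,0.006],"delta_rot":[0,0,0],"grip":0.01},{"linear":[0,0,0.006],"delta_rot":[0,0,0],"grip":0.01},{"linear":[0,0,0.004],"delta_rot":[0,0,0],"grip":0.01},{"linear":[0,0,0],"delta_rot":[0,0,0],"grip":0.01},{"linear":[0,0,0],"delta_rot":[0,0,0],"grip":0.01}])

```text
t: 8.5
tool_pos: [0.4902, 0.2423, 0.0663]
tool_rot: [3.132, -0.249, -0.0]
contact_force: [0.3, -0.1, -0.9]
opening: 0.019
grip_force: 39.5
```

Call:
jog_arm(steps=[{"linear":[0,0,0.001],"delta_rot":[0,0,0],"grip":0.01},{"linear":[0,0,0],"delta_rot":[0,0,0],"grip":0.025},{"linear":[0,0,0],"delta_rot":[0,0,0],"grip":0.07},{"linear":[0,0,0],"delta_rot":[0,0,0],"grip":0.07},{"linear":[0,0,0],"delta_rot":[0,0,0],"grip":0.07},{"linear":[0,0,0],"delta_rot":[0,0,0],"grip":0.07},{"linear":[0,0,0],"delta_rot":[0,0,0],"grip":0.07},{"linear":[0,0,0],"delta_rot":[0,0,0],"grip":0.07}])

```text
t: 9.3
tool_pos: [0.4902, 0.2423, 0.0653]
tool_rot: [3.132, -0.249, -0.0]
contact_force: [-0.1, -0.6, -0.1]
opening: 0.0698
grip_force: 0.0
```

Call:
jog_arm(steps=[{"linear":[0,0,-0.02],"delta_rot":[0,0,0],"grip":0.07},{"linear":[0,0,-0.03],"delta_rot":[0,0,0],"grip":0.07},{"linear":[0,0,-0.04],"delta_rot":[0,0,0],"grip":0.07},{"linear":[0,0.01,-0.04],"delta_rot":[0,0,0],"grip":0.07},{"linear":[0,0.02,0],"delta_rot":[0,0,0],"grip":0.07},{"linear":[0,0.02,0],"delta_rot":[0,0,0],"grip":0.07},{"linear":[0,0,0],"delta_rot":[0,0,0],"grip":0.07},{"linear":[0,0,0],"delta_rot":[0,0,0],"grip":0.07}])

```text
t: 10.1
tool_pos: [0.4822, 0.1929, 0.1952]
tool_rot: [-3.131, 0.251, 0.0]
contact_force: [-0.8, -0.6, -0.3]
opening: 0.0701
grip_force: 0.0
```

```bash
python3 - <<'E'
from h import *
T,s=tool(); im,d=snap('wrist'); si,sd=snap('side'); print(T.round(4))
hsv=cv2.cvtColor(im,cv2.COLOR_RGB2HSV)
for nm,lo,hi,zs in(('red',(0,150,60),(6,255,255),.1),('blue',(98,150,60),(118,255,255),.057)):
    m=cv2.inRange(hsv,lo,hi); n,l,st,c=cv2.connectedComponentsWithStats(m)
    for i in range(1,n):
        if st[i,4]<150: continue
        v,u=np.nonzero(l==i); P=bydepth('wrist',np.c_[u,v],d,T); k=abs(P[:,2]-zs)<.004
        print(nm,c[i].round(1),st[i].tolist(),np.percentile(P[:,2],[5,50,95]).round(4))
        if k.sum()>30: 
            Q=onplane('wrist',np.c_[u,v][k],zs,T)
            r=cv2.minAreaRect(Q[:,:2].astype(np.float32)*1000);print(np.round(r[0],1),np.round(r[1],1),round(r[2],1))
a=cv2.resize(im[:300,130:430],(400,400)); b=cv2.resize(si[240:340,265:365],(400,400),interpolation=cv2.INTER_CUBIC)
cv2.imwrite('pics/p2.png',np.hstack([a,b])[:,:,::-1])
E
```

```text
[[ 9.873e-01 -1.590e-01  0.000e+00  4.822e-01]
 [-1.590e-01 -9.873e-01  5.000e-04  1.929e-01]
 [-1.000e-04 -5.000e-04 -1.000e+00  1.952e-01]
 [ 0.000e+00  0.000e+00  0.000e+00  1.000e+00]]
red [212.3 208.8] [196, 190, 34, 37, 821] [0.0722 0.0996 0.101 ]
[491.1 241.2] [18.6 20.2] 34.7
blue [278.1 121. ] [269, 76, 19, 92, 1721] [0.0556 0.0569 0.0582]
[544.1 183.5] [14.3 70.1] 81.1
```

View pics/p2.png

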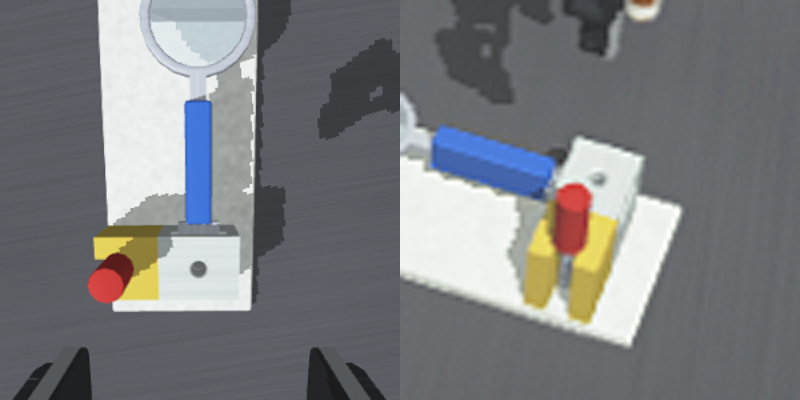

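The pin is seated in the slot and upright: its head top is at 0.0996, at crop (110,280), and the side view agrees. On to the handle.

Call:
jog_arm(steps=[{"linear":[0.0162,-0.0002,0],"delta_rot":[0,0,0],"grip":0.07},{"linear":[0.0162,-0.0002,0.01],"delta_rot":[0,0,0],"grip":0.07},{"linear":[0.0162,-0.0002,0.02],"delta_rot":[0,0,0],"grip":0.07},{"linear":[0.016,0,0.03],"delta_rot":[0,0,0],"grip":0.07},{"linear":[0,0,0.03],"delta_rot":[0,0,0],"grip":0.07},{"linear":[0,0,0.03],"delta_rot":[0,0,0],"grip":0.07},{"linear":[0,0,0.02],"delta_rot":[0,0,0],"grip":0.07},{"linear":[0,0,0.02],"delta_rot":[0,0,0],"grip":0.07},{"linear":[0,0,0.009],"delta_rot":[0,0,0],"grip":0.07},{"linear":[0,0,0],"delta_rot":[0,0,0],"grip":0.07}])

```text
t: 11.2
tool_pos: [0.5448, 0.1836, 0.0244]
tool_rot: [3.131, -0.248, -0.006]
contact_force: [-0.5, -0.4, -0.3]
opening: 0.0701
grip_force: 0.0
```

Call:
jog_arm(steps=[{"linear":[0,0,0],"delta_rot":[0,0,0],"grip":0.005},{"linear":[0,0,0],"delta_rot":[0,0,0],"grip":0.005},{"linear":[0,0,0],"delta_rot":[0,0,0],"grip":0.005},{"linear":[0,0,0],"delta_rot":[0,0,0],"grip":0.005},{"linear":[0,0,0],"delta_rot":[0,0,0],"grip":0.005},{"linear":[0,0,0],"delta_rot":[0,0,0],"grip":0.005},{"linear":[0,0,0],"delta_rot":[0,0,0],"grip":0.005},{"linear":[0,0,0],"delta_rot":[0,0,0],"grip":0.005}], newtons=70)

```text
t: 12.0
tool_pos: [0.5471, 0.1834, 0.0276]
tool_rot: [-3.131, 0.249, -0.003]
contact_force: [-0.8, -0.6, 6.7]
opening: 0.0151
grip_force: 69.3
```

Call:
jog_arm(steps=[{"linear":[0,0,-0.0025],"delta_rot":[0,0,0],"grip":0.005},{"linear":[0.005,0,0],"delta_rot":[0,0,0],"grip":0.005},{"linear":[0.01,0,0],"delta_rot":[0,0,0],"grip":0.005},{"linear":[0.01,0,0],"delta_rot":[0,0,0],"grip":0.005},{"linear":[0.01,0,0],"delta_rot":[0,0,0],"grip":0.005},{"linear":[0.01,0,0],"delta_rot":[0,0,0],"grip":0.005},{"linear":[0.01,0,0],"delta_rot":[0,0,0],"grip":0.005},{"linear":[0.005,0,0],"delta_rot":[0,0,0],"grip":0.005},{"linear":[0,0,0],"delta_rot":[0,0,0],"grip":0.005},{"linear":[0,0,0],"delta_rot":[0,0,0],"grip":0.005}])

```text
t: 13.0
tool_pos: [0.6002, 0.1746, 0.0281]
tool_rot: [3.131, -0.249, -0.024]
contact_force: [-21.2, 0.7, 12.0]
opening: 0.0149
grip_force: 70.6
```

Call:
jog_arm(steps=[{"linear":[0,0,-0.01],"delta_rot":[0,0,0],"grip":0.005},{"linear":[0,0,-0.02],"delta_rot":[0,0,0],"grip":0.005},{"linear":[0,0,-0.03],"delta_rot":[0,0,0],"grip":0.005},{"linear":[0,0,-0.03],"delta_rot":[0,0,0],"grip":0.005},{"linear":[0,0,-0.03],"delta_rot":[0,0,0],"grip":0.005},{"linear":[0,0,-0.03],"delta_rot":[0,0,0],"grip":0.005},{"linear":[0,0,-0.03],"delta_rot":[0,0,0],"grip":0.005},{"linear":[0,0,-0.02],"delta_rot":[0,0,0],"grip":0.005},{"linear":[0,0,0],"delta_rot":[0,0,0],"grip":0.005},{"linear":[0,0,0],"delta_rot":[0,0,0],"grip":0.005}])

```text
t: 14.0
tool_pos: [0.6056, 0.1737, 0.2284]
tool_rot: [3.132, -0.25, 0.0]
contact_force: [-0.6, -0.6, -1.3]
opening: 0.0151
grip_force: 69.0
```

```bash
cat > lens.py <<'E'
from h import *
T,s=tool(); im,d=snap('wrist'); print(T.round(4),s['t'],s['opening'],s['grip_force'])
hsv=cv2.cvtColor(im,cv2.COLOR_RGB2HSV)
m=cv2.inRange(hsv,(98,120,40),(118,255,255)); n,l,st,c=cv2.connectedComponentsWithStats(m)
i=1+st[1:,4].argmax(); v,u=np.nonzero(l==i)
P=bydepth('wrist',np.c_[u,v],d,T); Pt=(P-T[:3,3])@T[:3,:3]
k=Pt[:,2]<np.percentile(Pt[:,2],90)
print('handle px',c[i],st[i]); 
for q in range(0,5):
    a=np.percentile(Pt[:,0],[20*q,20*q+20]); w=(Pt[:,0]>=a[0])&(Pt[:,0]<=a[1]); print(a.round(4),np.median(Pt[w],0).round(4))
cv2.imwrite('pics/lens_%.2f.png'%s['t'],im[:,:,::-1]); print('lens_%.2f.png'%s['t'])
E
python3 lens.py
```

```text
[[ 0.9874 -0.1584  0.      0.6056]
 [-0.1584 -0.9874 -0.      0.1737]
 [ 0.      0.     -1.      0.2284]
 [ 0.      0.      0.      1.    ]] 14.0 0.015100775393621547 69.00095343589783
handle px [279.00399941 288.84728188] [ 257  205   45  167 6751]
[-0.2343 -0.0124] [-0.0199  0.0003 -0.0293]
[-0.0124  0.0017] [-0.0052  0.0003 -0.0293]
[0.0017 0.0138] [ 0.0084  0.0003 -0.0293]
[0.0138 0.0256] [ 0.0198  0.0003 -0.0292]
[0.0256 0.0676] [ 0.0311  0.0003 -0.0289]
lens_14.00.png
```

The slide end met about 21 N, so I'll check the hold in the hand.

```bash
python3 - <<'E'
from h import *
im,d=load('wrist'); T=np.eye(4)
hsv=cv2.cvtColor(im,cv2.COLOR_RGB2HSV)
m=cv2.inRange(hsv,(98,120,40),(118,255,255)); v,u=np.nonzero(m); P=bydepth('wrist',np.c_[u,v],d,T)
k=abs(P[:,2]+.029)<.002; print('handle tool x',np.percentile(P[k,0],[.2,1,99,99.8]).round(4),np.polyfit(P[k,0],P[k,2],1).round(4))
# ring: points near lens plane z = +? (-0.0154)
v,u=np.mgrid[0:420,0:560]; uv=np.c_[u.ravel(),v.ravel()]; P=bydepth('wrist',uv,d,T)
k=(abs(P[:,2]+.0194)<.004)&(P[:,0]>.04)&(abs(P[:,1])<.05); Q=P[k]
print(len(Q),Q.min(0).round(4),Q.max(0).round(4),cv2.minEnclosingCircle(Q[Q[:,0]>.05][:,:2].astype(np.float32)*1000), np.median(Q,0).round(4))
w=np.abs(Q[:,1])<.05;A=np.c_[Q[:,:2],np.ones(len(Q))];print('plane',np.linalg.lstsq(A,Q[:,2],rcond=None)[0].round(4))
E
```

```text
handle tool x [-0.0281 -0.027   0.0331  0.0334] [ 0.0037 -0.0292]
28992 [ 0.04   -0.0336 -0.0215] [ 0.1055  0.0343 -0.0154] ((81.48897552490234, 0.379489541053772), 34.00029754638672) [ 0.0798  0.0004 -0.0175]
plane [ 0.0156  0.0002 -0.0189]
```

View pics/lens_14.00.png

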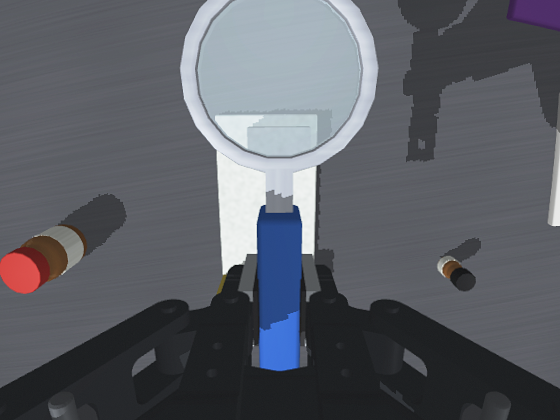

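The hold is level: lens at tool (0.0814, 0.0004, -0.0153), ring centred at (279,70). I'll carry it high over the stage.

Call:
jog_arm(steps=[{"linear":[-0.003,0.02,0],"delta_rot":[0,0,0],"grip":0.005},{"linear":[-0.0065,0.04,0],"delta_rot":[0,0,0],"grip":0.005},{"linear":[-0.0065,0.04,0],"delta_rot":[0,0,0],"grip":0.005},{"linear":[-0.0065,0.04,0],"delta_rot":[0,0,0],"grip":0.005},{"linear":[-0.0065,0.04,0],"delta_rot":[0,0,0],"grip":0.005},{"linear":[-0.0065,0.04,0],"delta_rot":[0,0,0],"grip":0.005},{"linear":[-0.0065,0.04,0],"delta_rot":[0,0,0],"grip":0.005},{"linear":[-0.0065,0.04,0],"delta_rot":[0,0,0],"grip":0.005},{"linear":[-0.0065,0.04,0],"delta_rot":[0,0,0],"grip":0.005},{"linear":[-0.0065,0.04,0],"delta_rot":[0,0,0],"grip":0.005}])

```text
t: 15.05
tool_pos: [0.4824, -0.1933, 0.2268]
tool_rot: [-3.131, 0.25, 0.004]
contact_force: [-0.1, 0.1, -1.1]
opening: 0.0149
grip_force: 69.0
```

Call:
jog_arm(steps=[{"linear":[0,0,0],"delta_rot":[0,0,0],"grip":0.005},{"linear":[0,0,0],"delta_rot":[0,0,0],"grip":0.005},{"linear":[0,0,0],"delta_rot":[0,0,0],"grip":0.005}])

```text
t: 15.35
tool_pos: [0.4841, -0.191, 0.2277]
tool_rot: [-3.131, 0.249, 0.002]
contact_force: [0.5, 1.0, -0.2]
opening: 0.0151
grip_force: 69.1
```

```bash
cat > chk.py <<'E'
from h import *
T,s=tool(); im,d=snap('wrist'); print(T[:3,3].round(4),T[:3,:3].round(4).tolist(),s['t'],s['grip_force'])
L=T@[.0814,.0004,-.0153,1]; print('lens',L[:3].round(4))
e=(np.linalg.inv(T)@[.5654,-.2054,.1375+.0,1])[:3]-[.0814,.0004,-.0153]; print('to go tool',e.round(4))
hsv=cv2.cvtColor(im,cv2.COLOR_RGB2HSV)
for nm,lo,hi,z in(('green',(45,60,40),(85,255,255),.03),('orange',(8,150,120),(20,255,255),.1415)):
    m=cv2.inRange(hsv,lo,hi); n,l,st,c=cv2.connectedComponentsWithStats(m)
    for i in range(1,n):
        if st[i,4]<150: continue
        v,u=np.nonzero(l==i); P=onplane('wrist',np.c_[u,v],z,T); D=bydepth('wrist',np.c_[u,v],d,T)
        q=cv2.minEnclosingCircle(P[:,:2].astype(np.float32)*1000)
        print(nm,c[i].round(1),st[i,4],np.round(q[0],1),round(q[1],1),'depth z',np.percentile(D[:,2],[5,50,95]).round(4))
cv2.imwrite('pics/chk_%.2f.png'%s['t'],im[:,:,::-1])
E
python3 chk.py
```

```text
[ 0.4841 -0.191   0.2277] [[0.9875, -0.1579, -0.0015], [-0.1579, -0.9875, 0.0012], [-0.0016, -0.001, -1.0]] 15.35 69.09914374351501
lens [ 0.5644 -0.2043  0.2429]
to go tool [0.0013 0.0011 0.1054]
green [453.   36.6] 480 [ 597.8 -372.6] 13.2 depth z [0.0134 0.0213 0.0229]
green [279.6  99.4] 660 [ 565.4 -204.7] 15.4 depth z [0.2438 0.2449 0.2461]
orange [185.3  13.6] 215 [ 620.9 -155.3] 7.8 depth z [0.1401 0.1413 0.1425]
```

The lens is above the puck, which reads (565.4, -204.7) through the glass, and the collar top again reads 0.1413. Descending slowly.

Call:
jog_arm(steps=[{"linear":[0.001,0.001,0.01],"delta_rot":[0,0,0],"grip":0.005},{"linear":[0,0,0.015],"delta_rot":[0,0,0],"grip":0.005},{"linear":[0,0,0.015],"delta_rot":[0,0,0],"grip":0.005},{"linear":[0,0,0.015],"delta_rot":[0,0,0],"grip":0.005},{"linear":[0,0,0.015],"delta_rot":[0,0,0],"grip":0.005},{"linear":[0,0,0.015],"delta_rot":[0,0,0],"grip":0.005},{"linear":[0,0,0.01],"delta_rot":[0,0,0],"grip":0.005},{"linear":[0,0,0.01],"delta_rot":[0,0,0],"grip":0.005},{"linear":[0,0,0],"delta_rot":[0,0,0],"grip":0.005},{"linear":[0,0,0],"delta_rot":[0,0,0],"grip":0.005}])

```text
t: 16.4
tool_pos: [0.4856, -0.193, 0.124]
tool_rot: [3.132, -0.249, 0.0]
contact_force: [-0.0, -0.5, -0.8]
opening: 0.0151
grip_force: 69.1
```

Call:
jog_arm(steps=[{"linear":[0,0,0],"delta_rot":[0,0,0],"grip":0.005},{"linear":[0,0,0],"delta_rot":[0,0,0],"grip":0.005},{"linear":[0,0,0],"delta_rot":[0,0,0],"grip":0.005}])

```text
t: 16.7
tool_pos: [0.4857, -0.193, 0.1245]
tool_rot: [3.131, -0.249, 0.002]
contact_force: [-0.4, 0.2, -1.1]
opening: 0.0146
grip_force: 69.1
```

```bash
python3 chk.py; python3 - <<'E'
from h import *
im,d=load('wrist'); T=np.eye(4)
v,u=np.mgrid[0:420,0:560]; uv=np.c_[u.ravel(),v.ravel()]; P=bydepth('wrist',uv,d,T)
Q=P[(abs(P[:,2]+.0194)<.004)&(P[:,0]>.05)&(abs(P[:,1])<.05)]
print('ring',cv2.minEnclosingCircle(Q[:,:2].astype(np.float32)*1000))
s,sd=snap('side'); t,td=snap('top')
cv2.imwrite('pics/fin.png',np.hstack([cv2.resize(s[130:330,220:380],(400,500)),cv2.resize(t[150:310,180:430],(400,500))])[:,:,::-1])
E
```

```text
[ 0.4857 -0.193   0.1245] [[0.9874, -0.1582, 0.001], [-0.1582, -0.9874, -0.0006], [0.0011, 0.0004, -1.0]] 16.7 69.09690856933594
lens [ 0.566  -0.2063  0.1399]
to go tool [-0.0008 -0.0008  0.0024]
green [518.1  13.8] 783 [ 597.1 -369.9] 14.0 depth z [0.0123 0.021  0.0227]
green [276.7  96. ] 1407 [ 565.2 -204.7] 15.6 depth z [0.1407 0.1418 0.1429]
ring ((81.07872009277344, 0.2058606892824173), 33.871089935302734)
```

View pics/fin.png

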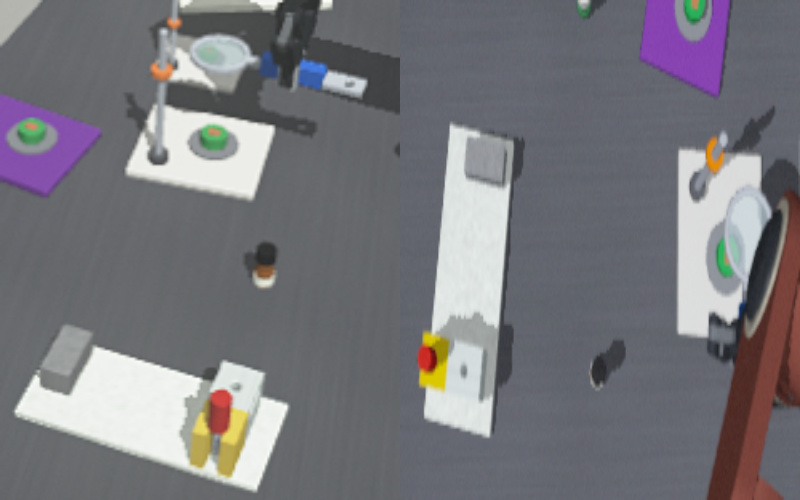

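The lens sits over the puck, clear of the post, and the pin stands in the notch. I'll make a final trim of 2.4 mm down and 1 mm sideways, then hand in.

Call:
jog_arm(steps=[{"linear":[-0.0008,-0.0008,0.0022],"delta_rot":[0,0,0],"grip":0.005},{"linear":[0,0,0],"delta_rot":[0,0,0],"grip":0.005},{"linear":[0,0,0],"delta_rot":[0,0,0],"grip":0.005},{"linear":[0,0,0],"delta_rot":[0,0,0],"grip":0.005},{"linear":[0,0,0],"delta_rot":[0,0,0],"grip":0.005}])

```text
t: 17.35
tool_pos: [0.4848, -0.1919, 0.1216]
tool_rot: [3.132, -0.249, 0.0]
contact_force: [0.5, 0.1, -1.0]
opening: 0.0151
grip_force: 69.1
```

```bash
python3 chk.py | sed -n 2,3p; python3 -c "
from station import ctrl
print(ctrl.finish_job())"
```

```text
lens [ 0.5651 -0.2052  0.1369]
to go tool [ 0.0004  0.0001 -0.0006]
the job is handed in; nothing more can be done
None
```

The job is handed in at about 17 s (no verdict was returned): the pin is parked upright in the notch, and the gripper holds the loupe level over the large white stage's specimen, by my measurements within about 1 mm of its axis and of the collar's height; the fingers met about 21 N at the end of the slide-out, probably on the rest block, with no visible effect on the hold.

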